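# Draw the sagging bolt of the ingredient cage and hold its gate ajar

## Task

The ingredient pot with the blue lid stands in the way of the cage gate: first stand it upright on the free part of the narrow steel ledge and let go of it. Then open the gate: its barrel bolt sags and catches on the bent keeper, so lift the bolt by its knob as you draw it, without forcing it, until it is clear, pull the sprung gate about 15 cm ajar and finish while still holding it there with the gripper. Do not disturb the red-lidded pot, the white tub or the scoop.

Things in the scene. Friction and masses are not known exactly. Their poses are not given: they have to be found in the camera images.
- cage: Steel wire lock-up cage fixed on the bench, 420 mm wide, 260 deep, 222 high (front top rail 230, front posts 245). Origin: on the bench under the middle of its front plane. x points into the cage (from the robot), y left along the front, z up; may be turned about z. The gate fills its front (x = 0) from y = +175 mm (hinge, left) to -170 mm (free edge); the gate's top edge is 216 mm above the bench
- gate_leaf: The gate: 345 x 206 mm frame of 22 mm steel tube with wires, carrying the bolt. Origin on the hinge axis at bench level; its axes equal the cage's when shut. It opens towards the robot (cage -x)
- gate (a joint): Opening angle of the gate in rad: 0 shut, 0.43 = free edge 15 cm out (opening the gate seen from above turns it clockwise). Spring hinges pull it shut with 0.6 N m at 0 rising to 0.85 N m at 0.42 rad; let go, it swings shut
- gate_hinge (a point): Point on the gate's upright hinge axis, 200 mm above the bench, fixed to the cage
- knob (a point): Centre of the bolt's upright blue knob, to be gripped here: cylinder 18 mm thick, 56 mm tall, 46 mm above the rod's axis, 30 mm in front of the gate, 239 mm above the bench at rest. Guides and gate stay about 20 mm or more below this point; the keeper, 110 mm to its right, reaches 5 mm below it. Its y axis is the rod's axis, the way the bolt is drawn (towards the hinge)
- bolt (a joint): How far the bolt is drawn, m: 0 fully shot, 0.058 stop. Its nose is out of the keeper from 0.042 on. Sliding friction about 2.5 N, no spring; it stays where it is left
- bolt_lift (a joint): Tilt of the bolt in its rear barrel, rad: 0 sagged by its weight (nose low), 0.065 upper stop. With the bolt shot the knob rises 13 mm to the stop. The 30 mm blue cap on the nose of the 14 mm rod clears the keeper's lip when the knob is lifted over 6 mm (0.03 rad) and must stay lifted for the first 40 mm of the draw; then it may sag. Lifting takes about 3 N
- keeper: Dark steel staple on the right-hand front post in which the bolt's nose sits, about 54 mm out from the post and 28 mm wide; its gate-side lower edge is bent up into a lip that hooks behind the nose cap. The cage's frame (same origin and axes)
- pot_center (a point): Centre (45 mm above its foot) of the white ingredient pot with blue lid: cylinder 56 mm across, 90 mm tall, about 0.2 kg, loose on the bench 12 to 15 cm in front of the gate, within its swing
- ledge_spot (a point): On the top face of the narrow steel riser ledge, at the middle of its free part: 85 mm above the bench. The ledge is a flat plate 64 mm wide (its y) and 260 mm long (its x); its free part reaches 75 mm to either side of this point along x; the red-lidded pot stands on its other end. It may be turned about z
- ledge: The riser ledge; origin on the bench under its middle, x along its length, z up
- red_pot_center (a point): Centre of the same kind of pot with a red lid, on the far end of the ledge, to be left alone
- tub_center (a point): Centre of an open white tub, 160 x 120 x 65 mm, to the left on the bench, to be left alone
- scoop_center (a point): Middle of a steel scoop with blue handle, 190 mm long, 30 mm high, to the right on the bench, to be left alone
Not all that is in view belongs to the job. Leave any orange or turquoise look-alike of the part that bears pot_center alone.

How it is judged:
By the outcome, as a careful person would: the job done as asked, in the order asked, and still so for the second after the job is handed in, while the arm keeps its last pose, push and grip.
It also fails if it takes over 72 s, if anything falls off the work surface, if the arm or the gripper's body presses on something with over 40 N, if the wrist force passes 120 N, or if a joint passes its speed limit or range.

## Robot

A 7-joint arm with a two-finger parallel gripper is mounted at the origin on the work surface. World frame = base frame: x ahead of the robot, y to its left, z up, the work surface at z = 0. Lengths are in m, angles in rad, forces in N, time in s.
With the tool pointing down it reaches from about 0.425 to 0.875 m from the base axis. Payload 4.7 kg.
Tool frame: the origin (TCP) lies between the finger pads; the fingertips stand 14 mm ahead of it and the grasp point (between the pads) lies 5 mm behind it; z points along the fingers, y is the line along which they close (so a half turn about z gives the same grasp; the last joint's range is limited). The gripper opens to 87 mm and grips with 3 to 60 N. Pads are 19 mm wide; open, the fingers measure 117 mm over their backs; the gripper's body (75 mm by 190 mm) begins 51 mm behind the grasp point.
Start: joints at [-1.24, 0.321, -0.07, 1.45, 0.023, 1.371, -0.057], TCP at [0.203, 0.618, 0.237] pointing down, gripper open.
Joint ranges: [-2.86, 2.86], [-0.3, 2.09], [-1.38, 1.24], [0.06, 2.45], [-1.56, 4.7], [0.09, 2.05], [-2.69, 2.69]. Speed limits (rad/s): [2.57, 2.57, 3.14, 3.14, 3.14, 3.14, 3.14].

## Interface

Orientations are given as a rotation vector (axis times angle).
In Python, from bench import ctrl gives the robot as it stands.
- The arm moves only by the shell command python3 -m inch 'ROWS' [OPENING] [FORCE]. ROWS is JSON, a list of rows, each a list of 6 numbers: the shift along the world's x, y, z in mm, then the turn, a rotation vector about the world's x, y, z in degrees. In form: [[tx, ty, tz, rx, ry, rz], ...]. A call has 1 to 20 rows; each row is the pose to reach, as a shift and turn from the pose commanded when the call began; what a row does not reach only later rows make up. A row lasts 1/8 s, in which the tool goes at most 62.5 mm and 10.7 degrees, less where a joint would pass 70% of its speed; a pose out of reach is approached as far as the arm can. A call with a gripper value outside its range is refused whole. OPENING is the finger opening in mm, from 0 to 87, set as the call begins (- or left out, the last holds). The fingers move at their own pace and stop on an object; FORCE is the grip in N (left out, the last holds). Time passes only in rows, so rows that repeat a pose let the fingers close. It gives the time, the measured TCP pose, the force, the opening and the grip force at its end, in the units of the state.
- ctrl.get_state(): the state, without advancing time (a new reading comes with each control period).
- ctrl.get_image(name): name is "side" or "top" or "wrist"; returns (picture, depth): 480x640x3 uint8, red, green, blue; 480x640 float32, m along the optical axis (not along the pixel's ray), 0 where there is no reading.
- ctrl.camera_params(name): a dict with "mtx" (3x3 intrinsics, pixels), "T" (4x4, takes a point from camera to world coordinates). Camera axes: x right, y down, z forward; pixel columns grow to the right and rows downward; lengths in m; the calibration is good to about 2 mm. A picture is of the moment at which its call begins: read the wrist's pose just before it. camera_params takes no time and is no camera call; for the wrist camera it gives the pose at the moment of the call.
- ctrl.close_job(): hands the job in; it is judged then, once.
The state is a dict: "time": time; "joint_positions": joint angles; "qd": joint speeds; "joint_torque": joint torques, N m; "position": TCP position; "tool_rot": TCP orientation; "ft_force": force on the tool from outside, world axes, zero at the start; "torque": the same for the moment, N m; "grip_width": opening from 0.0 (shut) to 1.0 (fully open); "grip_force": force on a finger pad.
Only numpy, scipy, OpenCV 4.12 (cv2) and the standard library are available. Lean on these libraries where they do the work, as an engineer would, in place of code of your own. Each camera call takes 0.05 s, during which the arm holds its last target. There are 200 camera calls.

## Working session

There is one attempt and no reset: what is moved stays moved. The work goes in short steps, Python scripts to look and compute and a shell command to move; the robot and the scene stay as the last step left them, time stands still between calls to the robot, and variables do not carry over. Pictures are saved under pics/ and viewed, at most 10 in all, crops included, and the job is handed in when it is done.

```bash
mkdir -p pics; ls; cat > h.py <<'E'
import numpy as np, cv2
from bench import ctrl
def grab(n):
    P=ctrl.camera_params(n); im,d=ctrl.get_image(n); np.savez(f'/tmp/{n}.npz',im=im,d=d,K=P['mtx'],T=P['T']); return im,d,np.array(P['mtx']),np.array(P['T'])
def load(n):
    z=np.load(f'/tmp/{n}.npz'); return z['im'],z['d'],z['K'],z['T']
def cloud(d,K,T):
    v,u=np.mgrid[:480,:640]; p=np.stack([(u-K[0,2])/K[0,0]*d,(v-K[1,2])/K[1,1]*d,d],-1)
    return p@T[:3,:3].T+T[:3,3]
def ray(u,v,K,T,z):
    r=T[:3,:3]@np.array([(u-K[0,2])/K[0,0],(v-K[1,2])/K[1,1],1]); o=T[:3,3]; return o+r*(z-o[2])/r[2]
E
python3 - <<'E'
from h import *
for n in ('top','side'):
    im,d,K,T=grab(n); cv2.imwrite(f'pics/{n}1.png',im[:,:,::-1]); print(n,T.round(3).tolist(),K[0,0],(d>0).mean())
s=ctrl.get_state();print(s['time'],s['position'],s['tool_rot'],s['grip_width'])
E
```

```text
pics
top [[0.001, -0.998, 0.061, 0.411], [-1.0, -0.001, 0.008, -0.026], [-0.008, -0.061, -0.998, 1.561], [0.0, 0.0, 0.0, 1.0]] 608.0979689126376 0.9961100260416667
side [[0.885, -0.369, 0.283, 0.107], [-0.465, -0.677, 0.571, -0.835], [-0.019, -0.637, -0.771, 1.253], [0.0, 0.0, 0.0, 1.0]] 490.612977337193 0.9959309895833334
0.1 [0.20237782 0.61719401 0.23556902] [-4.95392023e-01 -3.10211370e+00  2.70148801e-03] 1.0013153542581466
```

View pics/top1.png

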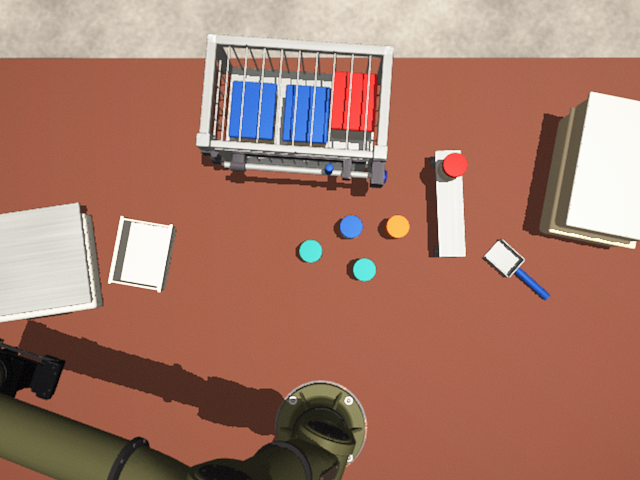

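View pics/side1.png

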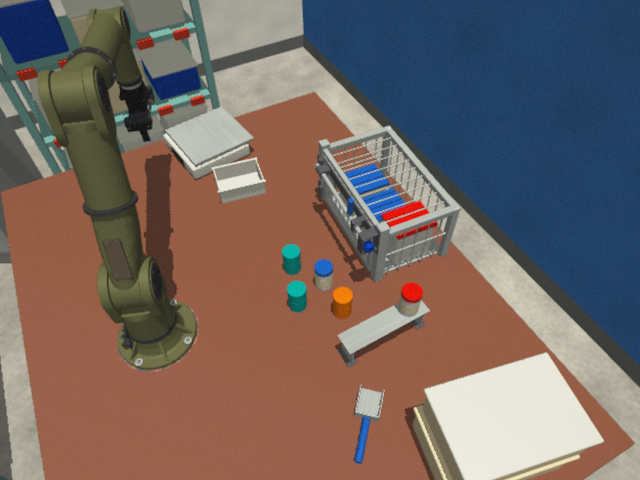

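The top view shows the blue pot at (350,227), with orange at (398,227) and turquoise pots at (311,251) and (364,270). The knob is at (329,169), the nose cap at (384,176), the ledge at about (450,205) with the red pot at (454,165), and the cage is slightly turned.

```bash
python3 - <<'E'
from h import *
im,d,K,T=load('top'); P=cloud(d,K,T); hsv=cv2.cvtColor(im,cv2.COLOR_RGB2HSV)
def comp(name,lo,hi,roi,zr,zp):
    x0,y0,x1,y1=roi; m=cv2.inRange(hsv,lo,hi); r=np.zeros_like(m); r[y0:y1,x0:x1]=m[y0:y1,x0:x1]
    r[(P[...,2]<zr[0])|(P[...,2]>zr[1])]=0
    v,u=np.nonzero(r); 
    (c,rad)=cv2.minEnclosingCircle(np.stack([u,v],1).astype(np.float32)); q=P[v,u]
    print(name,len(u),c,rad,'ray',ray(*c,K,T,zp).round(4),'med',np.median(q,0).round(4),'ext',np.ptp(q,axis=0).round(3))
B=((105,120,60),(125,255,255))
comp('pot',*B,(330,205,372,245),(.08,.1),.09)
comp('knob',*B,(318,155,342,180),(.25,.29),.267)
comp('cap',*B,(375,165,395,190),(.15,.25),.205)
comp('orange',(8,150,80),(20,255,255),(380,210,415,245),(.08,.1),.09)
comp('tq1',(80,120,60),(95,255,255),(295,235,330,268),(.08,.1),.09)
comp('tq2',(80,120,60),(95,255,255),(345,255,385,285),(.08,.1),.09)
comp('red',(0,150,80),(6,255,255),(438,148,470,182),(.15,.2),.175)
# ledge
m=np.zeros((480,640),np.uint8); s=np.s_[140:270,425:475]; m[s]=((abs(P[...,2]-.085)<.012)&(hsv[...,1]<60))[s]
v,u=np.nonzero(m); q=np.array([ray(a,b,K,T,.085)[:2] for a,b in zip(u,v)],np.float32)
print('ledge',np.median(P[v,u,2]),cv2.minAreaRect(q)); print(cv2.boxPoints(cv2.minAreaRect(q)))
# top rail front
m=(abs(P[...,2]-.23)<.008)&(hsv[...,1]<60); mm=np.zeros_like(m); mm[120:170,190:400]=m[120:170,190:400]
v,u=np.nonzero(mm); q=P[v,u][:,:2]; print('rail',len(q),cv2.minAreaRect(q.astype(np.float32)))
print('rail box',cv2.boxPoints(cv2.minAreaRect(q.astype(np.float32))))
cv2.imwrite('pics/top_crop.png',cv2.resize(im[120:195,185:405,::-1],None,fx=3.6,fy=3.6,interpolation=cv2.INTER_CUBIC))
E
```

```text
pot 393 (350.5, 226.0) 11.236202239990234 ray [ 0.5035 -0.0735  0.09  ] med [ 0.5034 -0.0724  0.0904] ext [0.054 0.051 0.018]
knob 53 (328.5, 167.5) 4.301262855529785 ray [ 0.618  -0.0208  0.267 ] med [ 0.6179 -0.0197  0.2653] ext [0.015 0.015 0.019]
cap 18 (384.5, 176.5) 5.522780418395996 ray [ 0.6076 -0.1462  0.205 ] med [ 0.6079 -0.1475  0.1989] ext [0.023 0.005 0.018]
orange 414 (396.9651184082031, 225.94186401367188) 11.662200927734375 ray [ 0.5038 -0.186   0.09  ] med [ 0.5038 -0.1858  0.0907] ext [0.054 0.054 0.017]
tq1 397 (310.0, 250.5) 11.280613899230957 ray [0.4441 0.0245 0.09  ] med [0.443  0.0244 0.0905] ext [0.051 0.054 0.019]
tq2 402 (363.6363525390625, 269.0909118652344) 11.400033950805664 ray [ 0.3994 -0.1051  0.09  ] med [ 0.3996 -0.1058  0.0899] ext [0.051 0.053 0.018]
red 453 (454.7758483886719, 164.63792419433594) 12.325095176696777 ray [ 0.6394 -0.31    0.175 ] med [ 0.6395 -0.3087  0.1753] ext [0.053 0.054 0.032]
ledge 0.08552999278376494 ((0.5611480474472046, -0.3142775297164917), (0.25896283984184265, 0.06394187361001968), 1.6314857006072998)
[[ 0.4308089  -0.286006  ]
 [ 0.43262935 -0.34992197]
 [ 0.6914872  -0.34254906]
 [ 0.68966675 -0.2786331 ]]
rail 1610 ((0.675718367099762, 0.05969756841659546), (0.4208654761314392, 0.11213596910238266), 89.9859390258789)
rail box [[ 0.61959875 -0.1507214 ]
 [ 0.73173475 -0.15074891]
 [ 0.731838    0.27011654]
 [ 0.619702    0.27014405]]
```

View pics/top_crop.png

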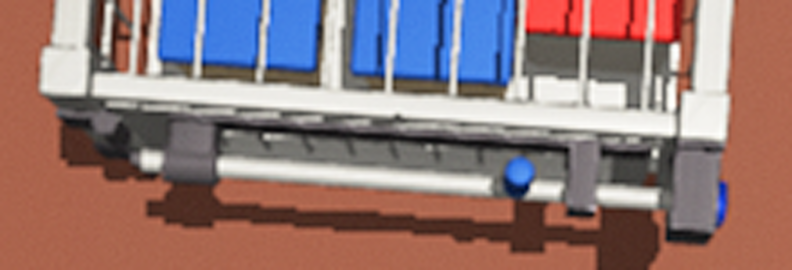

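The crop shows the rod from (150,160) to (660,197), so the cage is turned about -4°. The knob is at (518,175) and the keeper at about (695,190). The sizes and heights I measured match the ones given, so I'll approach the blue pot.

```bash
python3 -m inch '[[20,-50,0,0,0,2],[40,-100,0,0,0,4],[65,-150,0,0,0,6],[85,-200,0,0,0,8],[110,-250,0,0,0,9],[130,-300,0,0,0,10],[150,-350,0,0,0,11],[175,-400,0,0,0,12],[195,-450,0,0,0,13],[220,-500,0,0,0,14],[240,-550,0,0,0,15],[260,-600,0,0,0,16],[285,-645,0,0,0,17],[300,-680,0,0,0,18],[300,-690,0,0,0,18],[300,-690,0,0,0,18],[300,-690,0,0,0,18],[300,-690,0,0,0,18]]' 76 20
python3 - <<'E'
from h import *
s=ctrl.get_state();print(s['joint_positions'])
im,d,K,T=grab('wrist'); cv2.imwrite('pics/w1.png',im[:,:,::-1]); print(T.round(3))
hsv=cv2.cvtColor(im,cv2.COLOR_RGB2HSV);P=cloud(d,K,T)
m=cv2.inRange(hsv,(105,120,60),(125,255,255)); m[abs(P[...,2]-.09)>.012]=0; m[abs(P[...,0]-.5)>.06]=0
v,u=np.nonzero(m);print(len(u))
if len(u):
    c,r=cv2.minEnclosingCircle(np.stack([u,v],1).astype(np.float32)); print(c,r,ray(*c,K,T,.09),P[v,u].mean(0),np.ptp(P[v,u],axis=0))
E
```

```text
time: 2.35
position: [0.5024, -0.0708, 0.2366]
tool_rot: [-0.0, -3.142, -0.001]
ft_force: [-0.5, 0.2, -0.3]
grip_width: 0.873
grip_force: 0.0
[-5.72457740e-01 -5.24698680e-04  6.67088579e-01  1.81938886e+00
 -4.02533497e-04  1.32268587e+00  1.66527185e+00]
[[ 0.     0.955  0.297  0.42 ]
 [ 1.    -0.    -0.    -0.071]
 [-0.     0.297 -0.955  0.385]
 [ 0.     0.     0.     1.   ]]
2818
(314.0721130371094, 222.17294311523438) 30.31476402282715 [ 0.49929231 -0.07373886  0.09      ] [ 0.49951933 -0.07369806  0.08973699] [0.05471033 0.05433672 0.01214717]
```

View pics/w1.png

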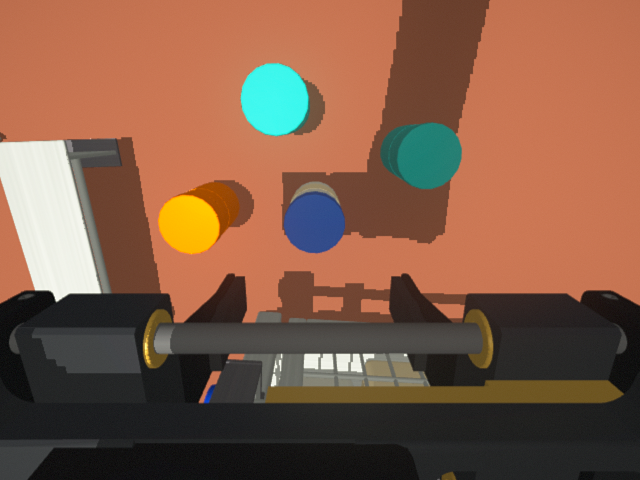

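The wrist view shows the blue lid at (314,222) between the fingers, with orange at (190,224) and turquoise at (275,99) and (428,156). Both views agree to within 4 mm, so I'll descend, grasp and lift.

```bash
python3 -m inch '[[-1,-3,-40,0,0,0],[-1,-3,-85,0,0,0],[-1,-3,-125,0,0,0],[-1,-3,-155,0,0,0],[-1,-3,-180,0,0,0],[-1,-3,-191,0,0,0],[-1,-3,-191,0,0,0],[-1,-3,-191,0,0,0]]'
python3 -m inch '[[0,0,0,0,0,0],[0,0,0,0,0,0],[0,0,0,0,0,0],[0,0,0,0,0,0],[0,0,0,0,0,0],[0,0,0,0,0,0],[0,0,10,0,0,0],[0,0,30,0,0,0],[0,0,60,0,0,0],[0,0,95,0,0,0],[0,0,130,0,0,0],[0,0,150,0,0,0],[0,0,150,0,0,0]]' 40 20
```

```text
time: 3.4
position: [0.5024, -0.0753, 0.0466]
tool_rot: [0.004, 3.14, 0.0]
ft_force: [0.6, 0.5, 0.5]
grip_width: 0.878
grip_force: 0.0
time: 5.03
position: [0.5021, -0.0758, 0.1968]
tool_rot: [0.005, 3.139, 0.0]
ft_force: [0.3, -0.3, -2.0]
grip_width: 0.633
grip_force: 20.0
```

The grip is at 55 mm, so the pot is held. I'll carry it over the ledge and check.

```bash
python3 -m inch '[[0,-20,0,0,0,0],[1,-55,0,0,0,0],[2,-95,0,0,0,0],[3,-135,0,0,0,0],[4,-175,0,0,0,0],[5,-210,0,0,0,0],[5,-232,0,0,0,0],[5,-240,0,0,0,0],[5,-240,0,0,0,0],[5,-240,0,0,0,0]]'
python3 - <<'E'
from h import *
im,d,K,T=grab('wrist'); cv2.imwrite('pics/w2.png',im[:,:,::-1])
hsv=cv2.cvtColor(im,cv2.COLOR_RGB2HSV);P=cloud(d,K,T)
m=((abs(P[...,2]-.085)<.01)&(hsv[...,1]<60)&(abs(P[...,1]+.315)<.06)&(P[...,0]<.48))
v,u=np.nonzero(m)
q=P[m]; print('ledge',len(q),q.min(0),q.max(0))
for x in (.44,.45,.46,.47):
    s=q[abs(q[:,0]-x)<.004]
    if len(s): print(x,np.percentile(s[:,1],[1,99]),np.median(s[:,2]))
m=cv2.inRange(hsv,(105,120,60),(125,255,255))>0; m&=(P[...,2]>.2)&(abs(P[...,1]+.315)<.06)
print('lid',m.sum(),P[m].min(0),P[m].max(0))
E
```

```text
time: 6.28
position: [0.5068, -0.3138, 0.1951]
tool_rot: [-0.002, -3.141, -0.002]
ft_force: [0.3, 0.3, -2.1]
grip_width: 0.63
grip_force: 20.0
ledge 5767 [ 0.42814775 -0.35082482  0.08191499] [ 0.47999743 -0.28603659  0.08778819]
0.44 [-0.35003201 -0.28726276] 0.0849164149548941
0.45 [-0.34973588 -0.28697652] 0.08490853910378054
0.46 [-0.34936492 -0.28665595] 0.0849343649463179
0.47 [-0.3490088  -0.28638884] 0.08495756780498256
lid 9053 [ 0.42496179 -0.34354578  0.21057971] [ 0.51667341 -0.28393819  0.34328462]
```

View pics/w2.png

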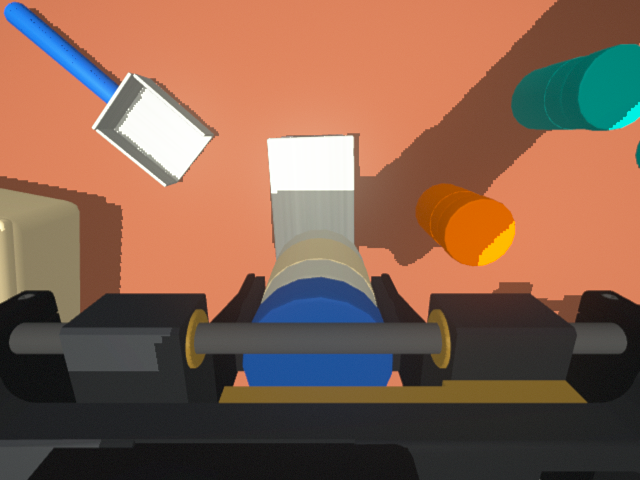

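The wrist view shows the held lid at (318,335), centred over the ledge, whose near end spans (268..355,137). Its centre is at y = -0.3164, so I'll shift about 2.5 mm and lower.

```bash
python3 -m inch '[[0,-3,0,0,0,0],[0,-3,-20,0,0,0],[0,-3,-42,0,0,0],[0,-3,-54,0,0,0],[0,-3,-58,0,0,0],[0,-3,-60,0,0,0],[0,-3,-61,0,0,0],[0,-3,-62,0,0,0]]'
python3 -m inch '[[0,0,-1,0,0,0],[0,0,-1,0,0,0]]'
```

```text
time: 7.32
position: [0.5069, -0.3185, 0.1341]
tool_rot: [0.004, 3.141, -0.0]
ft_force: [-1.1, 0.4, -2.7]
grip_width: 0.638
grip_force: 20.0
time: 7.58
position: [0.5066, -0.3183, 0.1327]
tool_rot: [0.004, 3.141, 0.0]
ft_force: [0.7, -0.3, -2.4]
grip_width: 0.635
grip_force: 20.0
```

```bash
python3 -m inch '[[0,1,-1,0,0,0],[0,1,-1,0,0,0],[0,1,-2,0,0,0],[0,1,-2,0,0,0]]'
```

```text
time: 8.07
position: [0.5068, -0.3173, 0.131]
tool_rot: [0.004, 3.141, 0.0]
ft_force: [-0.7, 1.2, 0.4]
grip_width: 0.635
grip_force: 20.0
```

The load has come off the wrist, so the pot is standing. I'll release and rise.

```bash
python3 -m inch '[[0,0,0,0,0,0],[0,0,0,0,0,0],[0,0,0,0,0,0],[0,0,0,0,0,0],[0,0,15,0,0,0],[0,0,40,0,0,0],[0,0,80,0,0,0],[0,0,130,0,0,0],[0,0,180,0,0,0],[0,0,200,0,0,0],[0,0,200,0,0,0],[0,0,200,0,0,0]]' 74
python3 - <<'E'
from h import *
im,d,K,T=grab('side'); cv2.imwrite('pics/s2.png',cv2.resize(im[150:390,240:560,::-1],None,fx=2.4,fy=2.4))
E
```

```text
time: 9.57
position: [0.5061, -0.317, 0.3298]
tool_rot: [-0.004, -3.141, -0.001]
ft_force: [0.3, -0.2, -0.6]
grip_width: 0.851
grip_force: 0.0
```

View pics/s2.png

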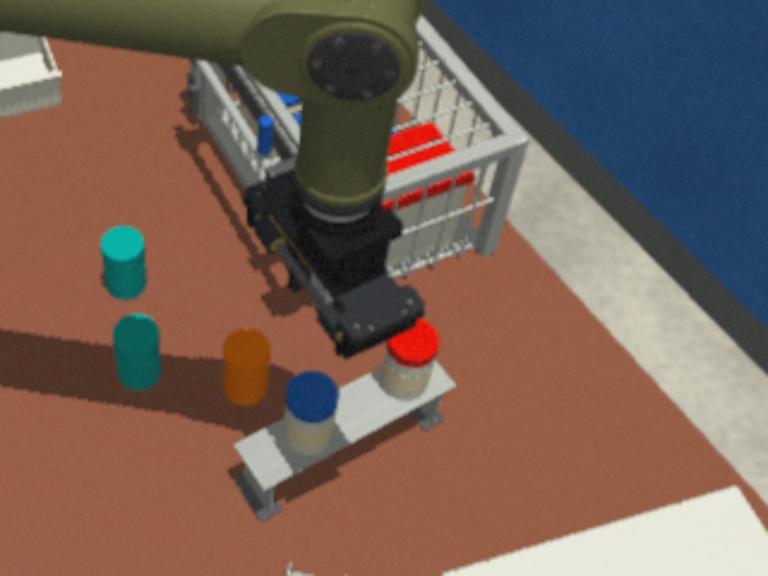

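The pot stands upright and free on the ledge: lid at (311,397), with a gap to the red one. Now I'll move over the knob.

```bash
python3 -m inch '[[10,30,5,0,0,0],[25,75,10,0,0,-1],[40,120,10,0,0,-2],[56,165,10,0,0,-3],[72,210,10,0,0,-4],[86,250,10,0,0,-4],[98,282,10,0,0,-4],[104,297,10,0,0,-4],[104,297,10,0,0,-4],[104,297,10,0,0,-4],[104,297,10,0,0,-4]]' 56 20
python3 - <<'E'
from h import *
im,d,K,T=grab('wrist'); cv2.imwrite('pics/w3.png',im[:,:,::-1])
hsv=cv2.cvtColor(im,cv2.COLOR_RGB2HSV);P=cloud(d,K,T)
m=cv2.inRange(hsv,(105,120,60),(125,255,255))>0; m&=(abs(P[...,2]-.267)<.006)&(abs(P[...,0]-.618)<.03)
print('knob',m.sum())
if m.sum(): 
    v,u=np.nonzero(m); c,r=cv2.minEnclosingCircle(np.stack([u,v],1).astype(np.float32)); print(c,r,ray(*c,K,T,.267),P[m].mean(0),np.ptp(P[m],axis=0))
print(ctrl.get_state()['joint_positions'].round(2))
E
```

```text
time: 11.0
position: [0.6101, -0.0224, 0.3409]
tool_rot: [0.118, 3.139, -0.0]
ft_force: [-1.0, -0.1, -0.4]
grip_width: 0.644
grip_force: 0.0
knob 434
(320.04998779296875, 259.8999938964844) 12.10020923614502 [ 0.61510133 -0.02086898  0.267     ] [ 0.61650897 -0.0208866   0.26413603] [0.01706219 0.01729248 0.00555233]
[-0.6   0.24  0.73  1.41 -0.16  1.55  1.62]
```

View pics/w3.png

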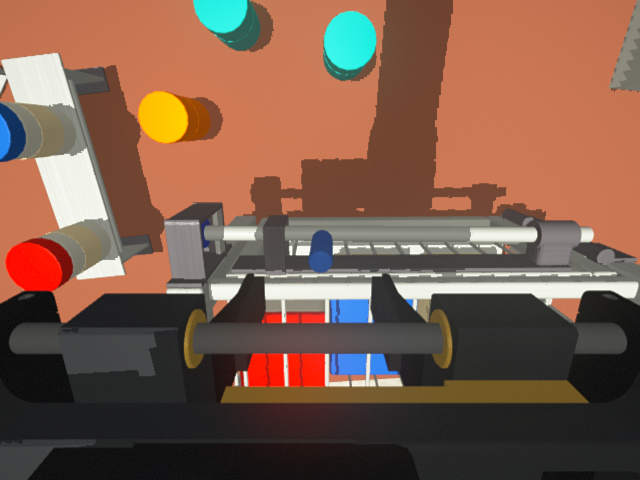

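The knob is at (320,252) between the fingers, the keeper at (190,240), and the rod runs straight at about -4°. Descend and grip.

```bash
python3 -m inch '[[6,2,-15,0,0,0],[6,2,-40,0,0,0],[6,2,-65,0,0,0],[6,2,-85,0,0,0],[6,2,-96,0,0,0],[6,2,-101,0,0,0],[6,2,-101,0,0,0],[6,2,-101,0,0,0]]'
python3 -m inch '[[0,0,0,0,0,0],[0,0,0,0,0,0],[0,0,0,0,0,0],[0,0,0,0,0,0],[0,0,0,0,0,0],[0,0,0,0,0,0]]' 10 25
```

```text
time: 12.05
position: [0.617, -0.0185, 0.2404]
tool_rot: [0.114, 3.138, 0.0]
ft_force: [-0.1, 0.3, -0.3]
grip_width: 0.64
grip_force: 0.0
time: 12.8
position: [0.6165, -0.0192, 0.2397]
tool_rot: [0.116, 3.139, -0.0]
ft_force: [-0.4, -2.9, 0.3]
grip_width: 0.202
grip_force: 24.9
```

```bash
python3 -m inch '[[0,1,2,-0.5,0,0],[0,1,4,-1,0,0],[0,1,6,-1.6,0,0],[0,2,8,-2.2,0,0],[0,2,9.5,-2.6,0,0],[0,2,9.5,-2.6,0,0],[0,2,9.5,-2.6,0,0]]'
```

```text
time: 13.68
position: [0.6165, -0.0157, 0.249]
tool_rot: [0.113, 3.137, -0.07]
ft_force: [-0.2, -0.8, -0.4]
grip_width: 0.203
grip_force: 24.9
```

```bash
python3 - <<'E'
from h import *
im,d,K,T=grab('wrist'); print(ctrl.get_state()['ft_force'].round(1))
cv2.imwrite('pics/w4.png',im[:,:,::-1])
P=cloud(d,K,T); hsv=cv2.cvtColor(im,cv2.COLOR_RGB2HSV)
for y in (-.1,-.08,0.02,.04,.06,.08,.1,.12):
    xr=.618+.071*(y+.02); m=(abs(P[...,1]-y)<.004)&(abs(P[...,0]-xr)<.012)&(P[...,2]>.17)&(P[...,2]<.23)
    print(y,m.sum(),np.percentile(P[m][:,2],[50,95]).round(4) if m.sum() else '')
E
```

```text
[ 0.2 -0.3 -1.1]
-0.1 276 [0.2085 0.2102]
-0.08 285 [0.2085 0.21  ]
0.02 294 [0.2073 0.209 ]
0.04 311 [0.2072 0.2089]
0.06 311 [0.2068 0.2087]
0.08 312 [0.2067 0.2085]
0.1 320 [0.2065 0.2082]
0.12 317 [0.2063 0.2081]
```

View pics/w4.png

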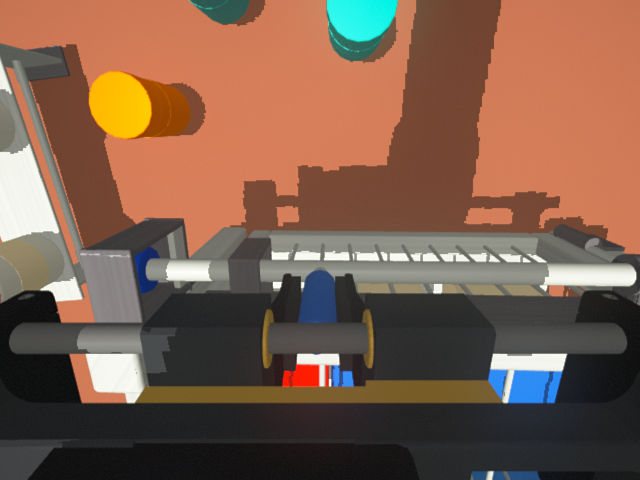

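The wrist view shows the knob gripped at (318,290) and the blue cap at (148,270) in the keeper. The rod is now almost level, about 8 mm up at the knob. I'll lift slightly more and start the draw.

```bash
python3 -m inch '[[0,0,1.5,-0.4,0,0],[0,2,1.5,-0.4,0,0],[0.4,5,1.4,-0.4,0,0],[0.6,8,1.3,-0.4,0,0],[0.8,12,1.2,-0.4,0,0],[1,15,1.1,-0.4,0,0],[1,15,1.1,-0.4,0,0]]'
```

```text
time: 14.6
position: [0.6176, -0.0004, 0.2501]
tool_rot: [0.112, 3.137, -0.081]
ft_force: [0.4, -1.5, -0.9]
grip_width: 0.201
grip_force: 24.9
```

Force is low and the bolt slides. I'll continue the draw.

```bash
python3 -m inch '[[0.2,4,-0.1,0,0,0],[0.6,9,-0.2,0,0,0],[1,14,-0.3,0,0,0],[1.3,19,-0.4,0,0,0],[1.7,24,-0.5,0,0,0],[2,28,-0.6,0,0,0],[2.3,32,-0.8,0,0,0],[2.4,34,-0.8,0,0,0],[2.4,34,-0.8,0,0,0]]'
```

```text
time: 15.72
position: [0.62, 0.0333, 0.2494]
tool_rot: [0.113, 3.137, -0.081]
ft_force: [0.6, -0.7, 0.0]
grip_width: 0.203
grip_force: 24.9
```

```bash
python3 - <<'E'
from h import *
im,d,K,T=grab('wrist'); s=ctrl.get_state(); print(s['ft_force'].round(1),s['joint_positions'].round(2))
cv2.imwrite('pics/w5.png',im[:,:,::-1])
P=cloud(d,K,T)
E
```

```text
[ 0.6 -1.5  1.5] [-0.69  0.3   0.7   1.53 -0.14  1.38  1.51]
```

View pics/w5.png

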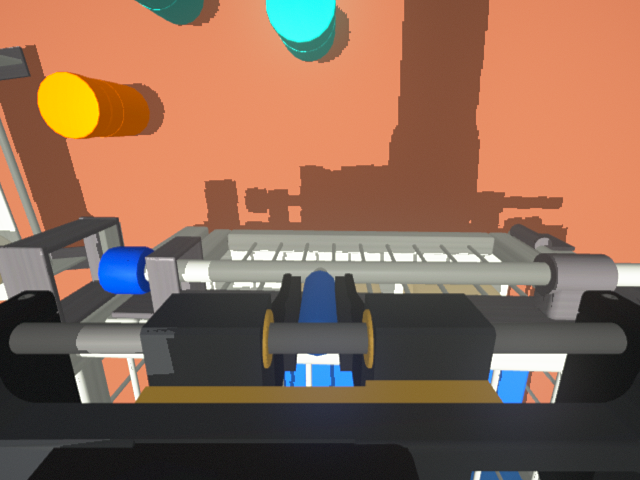

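The blue cap at (125,270) is now clear of the keeper at (60,240), with about 50 mm drawn. I'll draw 3 mm more, then start along the gate's arc (hinge near (0.665, 0.232)).

```bash
python3 -m inch '[[0.1,1.5,0,0,0,0],[0.2,3,0,0,0,0],[0.2,3,0,0,0,0],[-3,4,0,0,0,-1.2],[-7,5,0,0,0,-2.3],[-11,6,0,0,0,-3.5],[-15,7,0,0,0,-4.6],[-19,8.4,0,0,0,-5.7],[-19,8.4,0,0,0,-5.7]]'
```

```text
time: 16.9
position: [0.6006, 0.0415, 0.2494]
tool_rot: [-0.269, -3.128, 0.081]
ft_force: [2.3, -2.0, 0.5]
grip_width: 0.207
grip_force: 24.9
```

```bash
python3 -m inch '[[-4.5,1.5,0,0,0,-1.4],[-9.4,3.5,0,0,0,-2.9],[-14,5.3,0,0,0,-4.3],[-18.6,7.3,0,0,0,-5.7],[-23.2,9.4,0,0,0,-7.2],[-27.7,11.7,0,0,0,-8.6],[-32.2,14,0,0,0,-10],[-36.5,16.5,0,0,0,-11.5],[-40.8,19,0,0,0,-12.9],[-45,21.7,0,0,0,-14.3],[-49.2,24.5,0,0,0,-15.8],[-53.3,27.3,0,0,0,-17.2],[-58.2,30.9,0,0,0,-18.9],[-58.2,30.9,0,0,0,-18.9],[-58.2,30.9,0,0,0,-18.9]]'
python3 - <<'E'
from h import *
im,d,K,T=grab('top'); s=ctrl.get_state(); print(s['ft_force'].round(1),s['position'],s['grip_width'])
cv2.imwrite('pics/top2.png',cv2.resize(im[100:300,160:480,::-1],None,fx=2.4,fy=2.4))
P=cloud(d,K,T); hsv=cv2.cvtColor(im,cv2.COLOR_RGB2HSV)
m=cv2.inRange(hsv,(105,120,60),(125,255,255))>0; m&=(P[...,2]>.15)&(P[...,2]<.23)&(P[...,0]<.62)&(P[...,1]>-.2)
n,l,st,c=cv2.connectedComponentsWithStats(m.astype(np.uint8))
for i in range(1,n): print(st[i],P[l==i].mean(0))
E
```

```text
time: 18.77
position: [0.5429, 0.0718, 0.2494]
tool_rot: [-0.777, -3.034, 0.081]
ft_force: [3.1, -3.3, 1.6]
grip_width: 0.203
grip_force: 24.9
[ 2.9 -4.4  1.1] [0.54298524 0.07181778 0.24942212] 0.19913209135263196
[331 218  13  15 134] [ 0.49787394 -0.03923062  0.21892568]
```

View pics/top2.png

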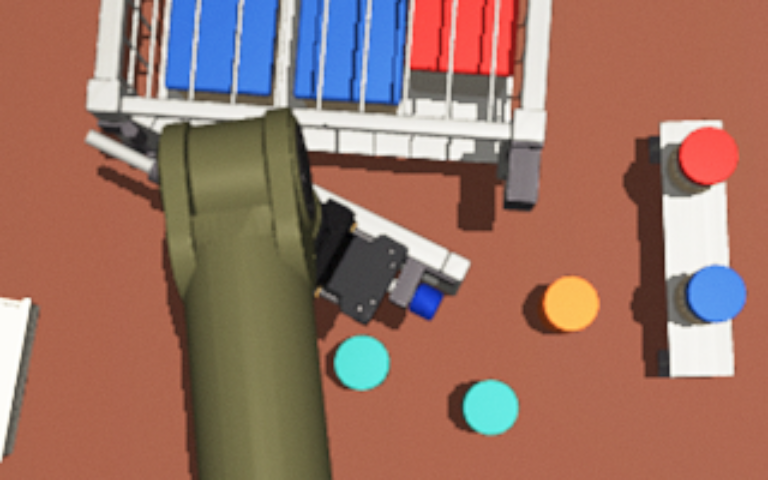

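The gate stands ajar, its free top edge near (468,262) in the crop, which is pixel (355,209). The blue pot is still on the ledge and the others haven't moved. I'll check the opening angle.

```bash
python3 - <<'E'
from h import *
im,d,K,T=load('top');P=cloud(d,K,T);hsv=cv2.cvtColor(im,cv2.COLOR_RGB2HSV)
m=np.zeros((480,640),np.uint8);s=np.s_[175:222,290:358]
m[s]=((abs(P[...,2]-.216)<.008)&(hsv[...,1]<60)&(hsv[...,2]>120))[s]
n,l,st,c=cv2.connectedComponentsWithStats(m);i=1+st[1:,4].argmax();v,u=np.nonzero(l==i)
q=np.array([ray(a,b,K,T,.216)[:2] for a,b in zip(u,v)],np.float32);print(len(q));r=cv2.minAreaRect(q);print(r);print(cv2.boxPoints(r))
a=cv2.fitLine(q,cv2.DIST_HUBER,0,.01,.01).ravel();print(np.degrees(np.arctan2(a[0],a[1])))
# shut leaf line: rest frame
y=np.array([.6645,.2315]);e=q[q[:,1].argmin()];g=e-y;print(e,np.hypot(*g),np.degrees(np.arctan2(-g[0],-g[1])))
E
```

```text
604
((0.5450880527496338, 0.004896633327007294), (0.16136878728866577, 0.05872369930148125), 63.349117279052734)
[[ 0.4826545  -0.0540452 ]
 [ 0.53513914 -0.08038589]
 [ 0.6075216   0.06383847]
 [ 0.55503696  0.09017916]]
31.409275
[ 0.53337187 -0.07946584] 0.33748235350821576 22.8641893591334
```

```bash
python3 - <<'E'
from h import *
im,d,K,T=load('top');P=cloud(d,K,T);g=im.astype(int)
for u in range(304,358,6):
    col=[(v,int(g[v,u].mean()),round(float(P[v,u,2]),3)) for v in range(170,222)]
    t=[v for v,b,z in col if abs(z-.216)<.01 and b>110 and np.ptp(g[v,u])<40]
    if t: print(u,t[0],t[-1],ray(u,t[0]-.5,K,T,.216)[:2].round(4),ray(u,t[-1]+.5,K,T,.216)[:2].round(4))
E
```

```text
304 183 185 [0.5925 0.0339] [0.5858 0.0339]
310 186 195 [0.5858 0.0206] [0.5634 0.0205]
316 189 198 [0.5791 0.0072] [0.5567 0.0071]
322 192 221 [ 0.5724 -0.0062] [ 0.5055 -0.0063]
328 195 221 [ 0.5657 -0.0195] [ 0.5055 -0.0196]
334 198 215 [ 0.559  -0.0329] [ 0.5189 -0.0329]
340 201 211 [ 0.5523 -0.0462] [ 0.5278 -0.0462]
346 204 214 [ 0.5456 -0.0595] [ 0.5211 -0.0595]
352 207 215 [ 0.5389 -0.0728] [ 0.5189 -0.0728]
```

```bash
python3 - <<'E'
from h import *
im,d,K,T=load('top');P=cloud(d,K,T);g=im.astype(int)
for u in list(range(216,228,4))+list(range(292,372,6)):
    t=[v for v in range(130,168) if abs(P[v,u,2]-.23)<.006 and g[v,u].mean()>110 and np.ptp(g[v,u])<40]
    if t: print(u,t[0],t[-1],len(t),ray(u,t[0]-.5,K,T,.23)[:2].round(4),ray(u,t[-1]+.5,K,T,.23)[:2].round(4))
for n,(u,v) in dict(postR=(160+545/2.4,100+110/2.4),postL=(160+87/2.4,100+80/2.4),postRf=(160+543/2.4,100+143/2.4),postLf=(160+88/2.4,100+110/2.4)).items(): print(n,ray(u,v,K,T,.245))
E
```

```text
216 140 146 7 [0.6864 0.2287] [0.6708 0.2285]
220 140 146 7 [0.6864 0.2198] [0.6708 0.2196]
224 141 147 7 [0.6842 0.2109] [0.6685 0.2107]
292 146 151 6 [0.673  0.0602] [0.6596 0.0601]
298 146 152 7 [0.673  0.0469] [0.6573 0.0468]
304 146 152 7 [0.673  0.0336] [0.6573 0.0336]
310 146 153 8 [0.673  0.0203] [0.6551 0.0203]
316 147 153 7 [0.6707 0.0071] [0.6551 0.007 ]
322 147 154 8 [ 0.6707 -0.0062] [ 0.6529 -0.0062]
328 148 155 8 [ 0.6685 -0.0195] [ 0.6506 -0.0195]
334 149 155 7 [ 0.6663 -0.0327] [ 0.6506 -0.0327]
340 149 155 7 [ 0.6663 -0.046 ] [ 0.6506 -0.046 ]
346 149 156 8 [ 0.6663 -0.0592] [ 0.6484 -0.0592]
352 149 156 8 [ 0.6662 -0.0725] [ 0.6484 -0.0725]
358 150 156 7 [ 0.664  -0.0857] [ 0.6484 -0.0857]
364 150 157 8 [ 0.664 -0.099] [ 0.6462 -0.0989]
370 151 157 7 [ 0.6618 -0.1122] [ 0.6462 -0.1122]
postR [ 0.66923583 -0.14857625  0.245     ]
postL [0.69701137 0.26933204 0.245     ]
postRf [ 0.63894321 -0.1466145   0.245     ]
postLf [0.66932827 0.26801762 0.245     ]
```

The leaf and rail fits put the hinge at about (0.679, 0.235) and the opening at 0.39 rad, or 13.4 cm. I'll add about 0.04 rad.

```bash
python3 -m inch '[[-2,1.6,0,0,0,-0.5],[-4,3.2,0,0,0,-1],[-6.8,5.7,0,0,0,-1.5],[-6.8,5.7,0,0,0,-1.5],[-6.8,5.7,0,0,0,-1.5],[-6.8,5.7,0,0,0,-1.5]]'
python3 - <<'E'
from h import *
im,d,K,T=grab('top');P=cloud(d,K,T);g=im.astype(int);q=[]
for u in range(304,360,3):
    t=[v for v in range(170,225) if abs(P[v,u,2]-.216)<.01 and g[v,u].mean()>110 and np.ptp(g[v,u])<40]
    if t: q.append(ray(u,t[0]-.5,K,T,.216)[:2])
q=np.array(q);p=np.polyfit(q[:,1],q[:,0],1);print(np.degrees(np.arctan(p[0]))-4.24,np.abs(np.polyval(p,q[:,1])-q[:,0]).max(),q[-1])
hsv=cv2.cvtColor(im,cv2.COLOR_RGB2HSV);m=cv2.inRange(hsv,(105,120,60),(125,255,255))>0; m&=(abs(P[...,2]-.175)<.012)&(P[...,1]<-.25);print('pot',m.sum(),P[m].mean(0))
s=ctrl.get_state();print(s['ft_force'].round(1),s['time'])
E
```

```text
time: 19.58
position: [0.536, 0.0775, 0.2494]
tool_rot: [-0.817, -3.022, 0.081]
ft_force: [3.0, -4.3, 1.0]
grip_width: 0.198
grip_force: 24.9
24.81492713738829 0.0012797459166716818 [ 0.52112548 -0.07279599]
pot 448 [ 0.50745169 -0.31461018  0.17547118]
[ 2.9 -5.4  1.1] 19.625
```

The opening is 24.8° (0.433 rad), so the free edge is about 15 cm out. The pot is on the ledge, forces are low and the knob is held, so I'll hand in.

```bash
python3 -c "
from bench import ctrl
print(ctrl.close_job())"
```

```text
the job is handed in; nothing more can be done
None
```

The job is handed in: the blue-lidded pot stands upright and released on the ledge, the bolt was lifted and drawn about 5 cm with low force, and the gripper is holding the gate about 15 cm ajar (about 0.43 rad measured); I steered clear of the red pot, tub and scoop and saw no sign of contact, though I did not re-measure them at the end.

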